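# Line up and bolt a swivel foot with a drift pin

### The arm

A 6-joint arm with a two-finger parallel gripper is mounted at the origin on a cart in front of the work surface, level with it; the furniture and walls round the work are solid. World frame = base frame: x ahead of the robot, y to its left, z up, the work surface at z = 0. Lengths are in m, angles in rad, forces in N, time in s.
With the tool pointing down it reaches from about 0.4 to 0.925 m from the base axis. Payload 12.5 kg.
Tool frame: the origin (TCP) lies where the fingers leave the gripper's body, on its centre line; the fingertips stand ahead of it and the grasp point (between the pads) lies 59 mm ahead of it (arm.tip_reach is the z of the fingertips in the tool frame, in m); z points along the fingers, y is the line along which they close (so a half turn about z gives the same grasp; the last joint's range is limited). The gripper opens to 95 mm and grips with 3 to 60 N. Pads are 20 mm wide; open, the fingers measure 119 mm over their backs; the gripper's body (75 mm by 180 mm) begins 59 mm behind the grasp point.
Start: joints at [-1.333, 0.491, 1.559, -0, 1.092, -0.106], TCP at [0.211, -0.588, 0.292] pointing down, gripper open.
Joint ranges: [-3.1, 3.1], [-0.84, 2.19], [0.05, 2.79], [-1.13, 4.28], [0.06, 2.93], [-2.69, 2.69]. Speed limits (rad/s): [2.22, 2.22, 2.79, 3.14, 3.14, 3.14].

### API

Orientations are given as [roll, pitch, yaw] about the fixed x, y, z axes, in that order (R = Rz(yaw) Ry(pitch) Rx(roll)).
In Python, from plant import arm gives the robot as it stands.
- The arm moves only by the tool servo_tool, never from a script. Its argument "commands" is a list of rows, each a list of 3 entries, a list of its own where there are three numbers: the shift along the world's x, y, z in m, then the turn, a rotation vector about the world's x, y, z in degrees, then the finger opening in m, from 0 to 0.0951. In form: [[[x, y, z], [ax, ay, az], grip], ...]. A call has exactly 10 rows; each row is the pose to reach, as a shift and turn from the pose commanded when the call began; what a row does not reach only later rows make up. A row lasts 1/8 s, in which the tool goes at most 62.5 mm and 10.7 degrees, less where a joint would pass 70% of its speed; a pose out of reach is approached as far as the arm can. A call with a gripper value outside its range is refused whole. The fingers move at their own pace and stop on an object; "force" is the grip in N (left out, the last holds). Time passes only in rows, so rows that repeat a pose let the fingers close, or fill a call up. It gives the time, the measured TCP pose, the force, the opening and the grip force at its end, in the units of the state.
- arm.state(): the state, without advancing time (a new reading comes with each control period).
- arm.camera(name): name is "scene" or "top"; returns a dict with "pixels" (480x640x3 uint8, blue, green, red), "mtx" (3x3 intrinsics, pixels), "R" (3x3) and "t" (3): a world point X has camera coordinates R X + t. Camera axes: x right, y down, z forward; pixel columns grow to the right and rows downward; lengths in m; the calibration is good to about 2 mm. A picture is of the moment at which its call begins. There is no depth.
- arm.sign_off(): hands the job in; it is judged then, once.
The state is a dict: "time_s": time; "joints": joint angles; "qd": joint speeds; "effort": joint torques, N m; "tool_pos": TCP position; "tcp_rot": TCP orientation; "contact_force": force on the tool from outside, world axes, zero at the start; "wrist_torque": the same for the moment, N m; "finger_gap": finger opening in m; "grip_force": force on a finger pad.
Only numpy, scipy, OpenCV 4.12 (cv2) and the standard library are available. Lean on these libraries where they do the work, as an engineer would, in place of code of your own. Each camera call takes 0.05 s, during which the arm holds its last target. There are 200 camera calls.

### The job

The three layers of the swivel foot on the desk are out of line. First turn the slim middle ring by its upright lug until the lug stands over the pointer on the base, without shifting the cover plate; then push the drift pin from the rack fully down through one hole to line up all layers, and leave it there while you fit thumb bolts fully home in the other two holes. Then put the pin back upright in a rack socket, fit the third bolt in the hole it leaves if there is a third, and seat the black cap flat on the hub, leaving the bottles and the tablet box alone.

Things in the scene. Friction and masses are not known exactly. Their poses are not given: they have to be found in the camera images.
- hub (a point): Swivel foot: three round metal layers stacked on the desk, 148 mm across and 42 mm high: grey base 22 mm (fixed), bare slim ring 10 mm, grey cover plate 10 mm. A steel hub, 40 mm across with a bevelled top, stands 10 mm out of the middle of the cover. This point is the hub's axis at the height of the cover's top face (z 0.042); its x and y axes turn with the fixed base, its -x points to the small steel pointer on the base's rim (86 mm from the axis, 21 mm high).
- hole_0 (a point): Hole 0 of the fixed base: mouth position of the hole, centre, at the height of the cover's top face (z 0.042). 20 mm across, 54 mm from the hub's axis at 0 degrees (anticlockwise seen from above) from the base's x axis. The hole goes through all three layers down to the desk once they are in line.
- hole_1 (a point): Hole 1 of the fixed base: mouth position of the hole, centre, at the height of the cover's top face (z 0.042). 20 mm across, 54 mm from the hub's axis at 120 degrees (anticlockwise seen from above) from the base's x axis. The hole goes through all three layers down to the desk once they are in line.
- hole_2 (a point): Hole 2 of the fixed base: mouth position of the hole, centre, at the height of the cover's top face (z 0.042). 20 mm across, 54 mm from the hub's axis at 240 degrees (anticlockwise seen from above) from the base's x axis. The hole goes through all three layers down to the desk once they are in line.
- ring (a joint): Turn of the slim middle ring about the hub's axis, rad, anticlockwise from above positive; 0 = its holes in line with the base's and its lug over the pointer. Starts at 0.35 to 0.7; stays where it is left, about 0.05 N m of friction.
- lug (a point): Upright lug of the slim ring, bare metal: 26 mm long radially, 12 mm thick (the way to grip it, along the turning direction), from z 0.022 to z 0.056, its middle 97 mm from the hub's axis (outside the other layers, which end at 74 mm). This point is its middle (z 0.039); its x axis points to the hub. Joined to the ring by a flat 12 mm wide arm.
- cover (a joint): Turn of the cover plate about the hub's axis, rad, anticlockwise from above positive; 0 = its holes in line with the base's. Starts at 0.09 to 0.105, that is about 5 mm out at the holes: bolts do not go in, the tip of the pin does and draws it into line (to within about 2 mm at the holes) as it is pushed down with some 5 to 10 N until its shoulder stops. About 0.05 N m of friction; it has no grip of its own.
- pin_mid (a point): Drift pin, bare steel, 90 mm long, loose: lower 16 mm taper from 18.6 mm across down to a 5 mm tip, then 18.6 mm shank up to 40 mm from the tip, then the handle, 24 mm across and 50 mm long, with two dark bands near its ends and a domed top, whose shoulder stops on the cover or rack. This point is its middle, 45 mm above the tip; its z axis points up to the handle. Starts upright in one of the rack's sockets, its handle standing 50 mm above the rack.
- bolt_0_mid (a point): Thumb bolt 0, bare steel, 71 mm long, loose, all alike: shank 16 mm across and 37 mm long with a 2 mm bevel at its end, then a grooved head 26 mm across and 34 mm tall, whose underside stops on the cover or rack. This point is its middle, 35.5 mm above the shank's end; its z axis points up to the head. Starts upright in a rack socket, the head above the rack. Two or three bolts are there.
- bolt_1_mid (a point): Thumb bolt 1, bare steel, 71 mm long, loose, all alike: shank 16 mm across and 37 mm long with a 2 mm bevel at its end, then a grooved head 26 mm across and 34 mm tall, whose underside stops on the cover or rack. This point is its middle, 35.5 mm above the shank's end; its z axis points up to the head. Starts upright in a rack socket, the head above the rack. Two or three bolts are there.
- bolt_2_mid (a point): Thumb bolt 2, bare steel, 71 mm long, loose, all alike: shank 16 mm across and 37 mm long with a 2 mm bevel at its end, then a grooved head 26 mm across and 34 mm tall, whose underside stops on the cover or rack. This point is its middle, 35.5 mm above the shank's end; its z axis points up to the head. Starts upright in a rack socket, the head above the rack. Two or three bolts are there.
- socket_0 (a point): Socket 0 of the wooden rack (fixed; 224 x 56 mm, 46 mm high, with a flat foot): mouth centre at the rack's top (z 0.046). Hole 22 mm across, right through to the desk. The four sockets stand in a row 55 mm apart along this point's x axis.
- socket_1 (a point): Socket 1 of the wooden rack (fixed; 224 x 56 mm, 46 mm high, with a flat foot): mouth centre at the rack's top (z 0.046). Hole 22 mm across, right through to the desk. The four sockets stand in a row 55 mm apart along this point's x axis.
- socket_2 (a point): Socket 2 of the wooden rack (fixed; 224 x 56 mm, 46 mm high, with a flat foot): mouth centre at the rack's top (z 0.046). Hole 22 mm across, right through to the desk. The four sockets stand in a row 55 mm apart along this point's x axis.
- socket_3 (a point): Socket 3 of the wooden rack (fixed; 224 x 56 mm, 46 mm high, with a flat foot): mouth centre at the rack's top (z 0.046). Hole 22 mm across, right through to the desk. The four sockets stand in a row 55 mm apart along this point's x axis.
- cap_mid (a point): Black plastic hub cap, 58 mm tall, loose: round skirt 56 mm across and 18 mm tall, open below (recess about 45 mm across, 13 mm deep, fits over the hub with 2 mm to spare all round), with an upright knob 24 mm across and 40 mm tall on top. This point is its middle, 29 mm above its lower rim; z axis up. Starts standing on the desk; seated, its rim rests flat on the cover plate.
- white_bottle: White bottle, 49 mm across, 88 mm tall, behind the foot: leave alone. Origin at its underside.
- syrup_bottle: Small brown bottle with yellow cap, 32 mm across, 80 mm tall: leave alone. Origin at its underside.
- tablet_box: Flat tablet box, 60 x 85 x 31 mm: leave alone. Origin at its underside.

How it is judged:
On the way, in this order (a step that is already met when the one before it is completed fails the run):
1. the slim ring has been turned into line (lug over the pointer, within 0.06 rad), the cover plate still where it was (value of joint ring between -0.06 and 0.06 rad and value of joint cover between 0.075 and 0.12 rad), for 0.2 s.
2. the drift pin is fully down through a hole and all layers are in line (within 0.04 rad) (((horizontal distance between pin_mid and hole_0 below 0.005 m and height (world z) of pin_mid below 0.05 m and angle between pin_mid's own z axis and vertical below 0.12 rad) or (horizontal distance between pin_mid and hole_1 below 0.005 m and height (world z) of pin_mid below 0.05 m and angle between pin_mid's own z axis and vertical below 0.12 rad) or (horizontal distance between pin_mid and hole_2 below 0.005 m and height (world z) of pin_mid below 0.05 m and angle between pin_mid's own z axis and vertical below 0.12 rad)) and value of joint ring between -0.04 and 0.04 rad and value of joint cover between -0.04 and 0.04 rad), for 0.2 s.
3. with the pin still in, the other two holes have bolts fully home (((horizontal distance between pin_mid and hole_0 below 0.005 m and height (world z) of pin_mid below 0.05 m and angle between pin_mid's own z axis and vertical below 0.12 rad) or (horizontal distance between pin_mid and hole_1 below 0.005 m and height (world z) of pin_mid below 0.05 m and angle between pin_mid's own z axis and vertical below 0.12 rad) or (horizontal distance between pin_mid and hole_2 below 0.005 m and height (world z) of pin_mid below 0.05 m and angle between pin_mid's own z axis and vertical below 0.12 rad)) and ((horizontal distance between pin_mid and hole_0 below 0.005 m and height (world z) of pin_mid below 0.05 m and angle between pin_mid's own z axis and vertical below 0.12 rad) or (horizontal distance between bolt_0_mid and hole_0 below 0.005 m and height (world z) of bolt_0_mid below 0.0435 m and angle between bolt_0_mid's own z axis and vertical below 0.12 rad) or (horizontal distance between bolt_1_mid and hole_0 below 0.005 m and height (world z) of bolt_1_mid below 0.0435 m and angle between bolt_1_mid's own z axis and vertical below 0.12 rad) or (horizontal distance between bolt_2_mid and hole_0 below 0.005 m and height (world z) of bolt_2_mid below 0.0435 m and angle between bolt_2_mid's own z axis and vertical below 0.12 rad)) and ((horizontal distance between pin_mid and hole_1 below 0.005 m and height (world z) of pin_mid below 0.05 m and angle between pin_mid's own z axis and vertical below 0.12 rad) or (horizontal distance between bolt_0_mid and hole_1 below 0.005 m and height (world z) of bolt_0_mid below 0.0435 m and angle between bolt_0_mid's own z axis and vertical below 0.12 rad) or (horizontal distance between bolt_1_mid and hole_1 below 0.005 m and height (world z) of bolt_1_mid below 0.0435 m and angle between bolt_1_mid's own z axis and vertical below 0.12 rad) or (horizontal distance between bolt_2_mid and hole_1 below 0.005 m and height (world z) of bolt_2_mid below 0.0435 m and angle between bolt_2_mid's own z axis and vertical below 0.12 rad)) and ((horizontal distance between pin_mid and hole_2 below 0.005 m and height (world z) of pin_mid below 0.05 m and angle between pin_mid's own z axis and vertical below 0.12 rad) or (horizontal distance between bolt_0_mid and hole_2 below 0.005 m and height (world z) of bolt_0_mid below 0.0435 m and angle between bolt_0_mid's own z axis and vertical below 0.12 rad) or (horizontal distance between bolt_1_mid and hole_2 below 0.005 m and height (world z) of bolt_1_mid below 0.0435 m and angle between bolt_1_mid's own z axis and vertical below 0.12 rad) or (horizontal distance between bolt_2_mid and hole_2 below 0.005 m and height (world z) of bolt_2_mid below 0.0435 m and angle between bolt_2_mid's own z axis and vertical below 0.12 rad))), for 0.2 s.
At the end, for the whole second after the job is handed in: Every bolt stands in a hole, head within 3 mm of the cover and middle within 5 mm of the hole's axis; the pin stands in a rack socket, shoulder within 3 mm of the rack's top; the cap sits flat on the hub, within 5 mm of its axis and 4 mm of the cover. Nothing is held (((horizontal distance between bolt_0_mid and hole_0 below 0.005 m and height (world z) of bolt_0_mid below 0.0435 m and angle between bolt_0_mid's own z axis and vertical below 0.12 rad) or (horizontal distance between bolt_0_mid and hole_1 below 0.005 m and height (world z) of bolt_0_mid below 0.0435 m and angle between bolt_0_mid's own z axis and vertical below 0.12 rad) or (horizontal distance between bolt_0_mid and hole_2 below 0.005 m and height (world z) of bolt_0_mid below 0.0435 m and angle between bolt_0_mid's own z axis and vertical below 0.12 rad)) and ((horizontal distance between bolt_1_mid and hole_0 below 0.005 m and height (world z) of bolt_1_mid below 0.0435 m and angle between bolt_1_mid's own z axis and vertical below 0.12 rad) or (horizontal distance between bolt_1_mid and hole_1 below 0.005 m and height (world z) of bolt_1_mid below 0.0435 m and angle between bolt_1_mid's own z axis and vertical below 0.12 rad) or (horizontal distance between bolt_1_mid and hole_2 below 0.005 m and height (world z) of bolt_1_mid below 0.0435 m and angle between bolt_1_mid's own z axis and vertical below 0.12 rad)) and ((horizontal distance between bolt_2_mid and hole_0 below 0.005 m and height (world z) of bolt_2_mid below 0.0435 m and angle between bolt_2_mid's own z axis and vertical below 0.12 rad) or (horizontal distance between bolt_2_mid and hole_1 below 0.005 m and height (world z) of bolt_2_mid below 0.0435 m and angle between bolt_2_mid's own z axis and vertical below 0.12 rad) or (horizontal distance between bolt_2_mid and hole_2 below 0.005 m and height (world z) of bolt_2_mid below 0.0435 m and angle between bolt_2_mid's own z axis and vertical below 0.12 rad)) and ((horizontal distance between pin_mid and socket_0 below 0.005 m and height (world z) of pin_mid below 0.054 m and angle between pin_mid's own z axis and vertical below 0.12 rad) or (horizontal distance between pin_mid and socket_1 below 0.005 m and height (world z) of pin_mid below 0.054 m and angle between pin_mid's own z axis and vertical below 0.12 rad) or (horizontal distance between pin_mid and socket_2 below 0.005 m and height (world z) of pin_mid below 0.054 m and angle between pin_mid's own z axis and vertical below 0.12 rad) or (horizontal distance between pin_mid and socket_3 below 0.005 m and height (world z) of pin_mid below 0.054 m and angle between pin_mid's own z axis and vertical below 0.12 rad)) and horizontal distance between cap_mid and hub below 0.005 m and height (world z) of cap_mid below 0.075 m and angle between cap_mid's own z axis and vertical below 0.08 rad); the robot touches nothing.
It fails at once if the cover plate was shoved round, away from its place (value of joint cover above 0.16 rad or value of joint cover below -0.07 rad).
It fails at once if a bottle or the tablet box was moved more than 4 cm (distance of any of white_bottle, syrup_bottle, tablet_box from where it was at the start of the episode above 0.04 m).
Of bolt_0, bolt_1, bolt_2 only 2 to 3 are there at a start; the rules pass over those that are not, and their reading is None.
At some moment in a run one of hub_cap may be knocked a few centimetres aside while the robot is not near it.
It also fails if it takes over 210 s, if anything falls off the work surface, if the arm or the gripper's body presses on something with over 40 N, if the wrist force passes 120 N, or if a joint passes its speed limit or range.

## Working session

There is one attempt and no reset: what is moved stays moved. The work goes in short steps, Python scripts to look and compute and a tool call to move; the robot and the scene stay as the last step left them, time stands still between calls to the robot, and variables do not carry over. Pictures are saved under pics/ and viewed, at most 14 in all, crops included, and the job is handed in when it is done.

Besides the shell and the picture viewer there is one more tool, called by a JSON object that holds its "fn" and its "kwargs", one argument or row to a line. servo_tool: Moves the arm, as the interface text tells. Its arguments: {"type":"object","properties":{"commands":{"type":"array","items":{"type":"array"}},"force":{"type":"number"}},"required":["commands"]}

```bash
mkdir -p pics
cat > h.py <<'E'
import numpy as np, cv2
from plant import arm
def shot(n,f=None):
    c=arm.camera(n)
    if f: cv2.imwrite('pics/'+f,c['pixels'])
    return c
def ray(c,u,v,z):
    d=np.linalg.inv(c['mtx'])@[u,v,1]; R=np.array(c['R']);t=np.array(c['t'])
    o=-R.T@t; d=R.T@d; return o+d*(z-o[2])/d[2]
def proj(c,X):
    p=np.array(c['mtx'])@(np.array(c['R'])@np.array(X)+np.array(c['t'])); return p[:2]/p[2]
E
python3 - <<'E'
from h import *
for n in('scene','top'):
    c=shot(n,n+'0.png'); R=np.array(c['R']); print(n,-R.T@c['t'],R.round(2).tolist(),c['mtx'])
print(arm.state(),arm.tip_reach)
E
```

```text
scene [ 0.82717127 -0.38166373  0.92026502] [[0.81, 0.58, -0.0], [0.51, -0.71, -0.48], [-0.28, 0.39, -0.88]] [[500.04612727   0.         319.77743792]
 [  0.         500.04612727 239.45285298]
 [  0.           0.           1.        ]]
top [0.47526212 0.01148097 1.17834553] [[0.02, -1.0, 0.01], [-0.99, -0.02, -0.1], [0.1, -0.01, -0.99]] [[529.48993454   0.         309.80871687]
 [  0.         529.48993454 245.7555583 ]
 [  0.           0.           1.        ]]
{'time_s': 0.1, 'joints': array([-1.33261169e+00,  4.91481254e-01,  1.55939158e+00,  2.51796738e-06,
        1.09170026e+00, -1.05634556e-01]), 'qd': array([ 6.64186009e-04, -3.06962594e-03, -8.37205787e-04, -7.57392059e-05,
        7.05411268e-04,  7.11112937e-04]), 'effort': array([ 5.34384526e-03, -6.13621545e+01, -2.58604199e+01,  6.94777770e-02,
        4.69814998e-02, -4.01654722e-05]), 'tool_pos': array([ 0.21064628, -0.58828303,  0.29173029]), 'tcp_rot': array([-3.14061791e+00, -1.05597037e-04,  3.43817978e-01]), 'contact_force': array([-0.5804435 , -0.17576895, -0.01103958]), 'wrist_torque': array([-0.00395163, -0.00397871,  0.01366461]), 'grip_force': 0.0, 'finger_gap': 0.0949766766524557} 0.0776
```

View pics/top0.png

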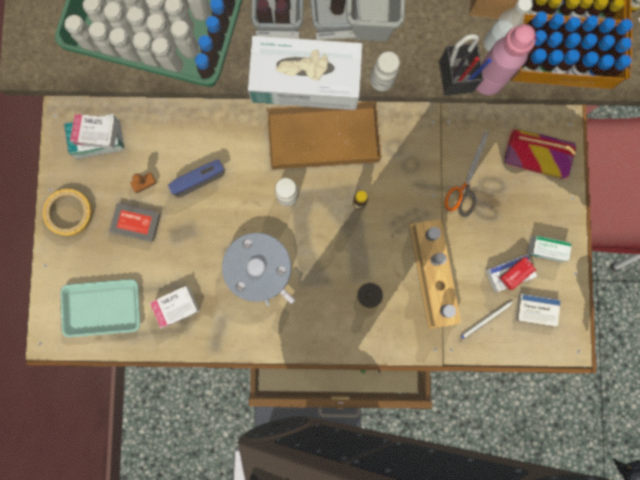

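View pics/scene0.png

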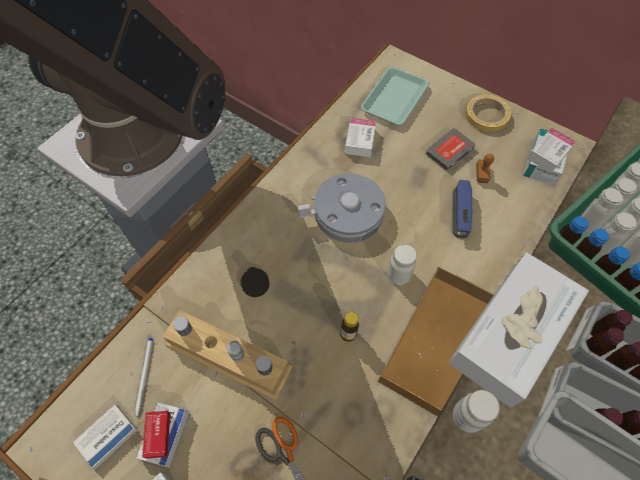

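The top view shows the foot at about (257,268) with its lug at (287,296), the cap at (370,295), and the rack from (433,234) to (449,311). Three rack sockets are filled and (440,286) is empty. The scene view has the foot at (348,205), its lug at (306,211), the cap at (255,282) and the rack from (182,325) to (264,365). I'll zoom in on these.

Run:
```python
from h import *
t=cv2.imread('pics/top0.png');s=cv2.imread('pics/scene0.png')
def cr(i,x,y,w,h): return cv2.resize(i[y:y+h,x:x+w],(400,300),interpolation=cv2.INTER_CUBIC)
cv2.imwrite('pics/z0.png',np.vstack([np.hstack([cr(t,205,220,120,90),cr(t,365,215,160,120)]),np.hstack([cr(s,285,160,120,90),cr(s,150,300,160,120)])]))
```

```text
(no output)
```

View pics/z0.png

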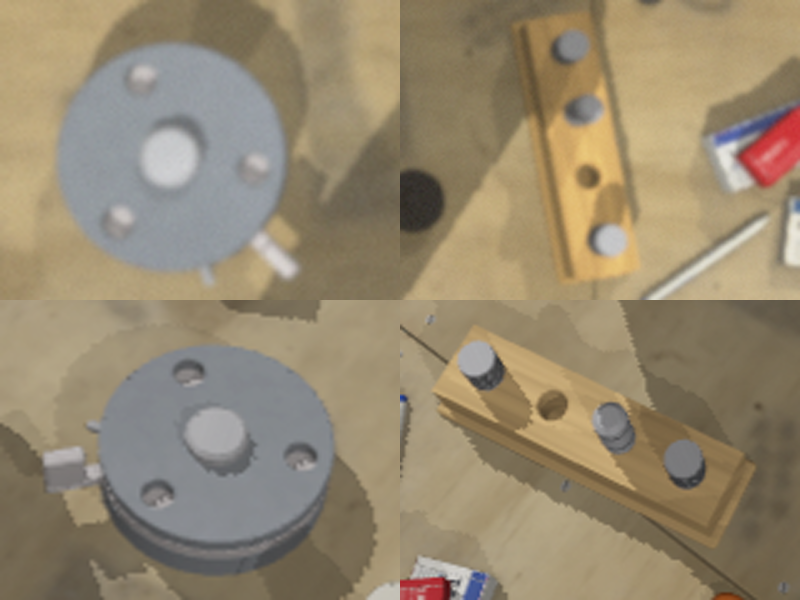

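The zoom shows the pin, a narrow handle with bands, in the second socket from the far end. The bolts are in the first and fourth sockets and the third is empty, so there are two bolts. In the top view the pointer is at crop (208,275), the lug at about (275,255) and the cover holes at (143,77), (256,165) and (120,220).

```bash
cat > m.py <<'E'
from h import *
def run():
  T,S=shot('top'),shot('scene')
  tf=lambda x,y,z:ray(T,205+.3*x,220+.3*y,z)[:2]; tr=lambda x,y,z:ray(T,365+.4*(x-400),215+.4*y,z)[:2]
  sf=lambda x,y,z:ray(S,285+.3*x,160+.3*(y-300),z)[:2]; sr=lambda x,y,z:ray(S,150+.4*(x-400),300+.4*(y-300),z)[:2]
  def hub(c,roi):
    # cover rim: blue-grey pixels -> contour rays at z .042
    p=c['pixels'].astype(int); m=((p[...,0]-p[...,2])>8).astype(np.uint8)*255
    k=np.zeros_like(m); x,y,w,h=roi; k[y:y+h,x:x+w]=m[y:y+h,x:x+w]
    k=cv2.morphologyEx(k,cv2.MORPH_OPEN,np.ones((5,5)))
    cs=max(cv2.findContours(k,0,1)[0],key=cv2.contourArea)
    W=np.array([ray(c,u,v,.042)[:2] for u,v in cv2.convexHull(cs)[:,0]])
    (cx,cy),r=cv2.minEnclosingCircle((W*1000).astype(np.float32)); return cx/1000,cy/1000,r
  print('hub rim',hub(T,(205,215,100,95)),hub(S,(300,165,95,80)))
  print('hubtop t',tf(170,157,.052),'s',sf(214,435,.052))
  for n,a,b in (('h',(143,77),(188,373)),('h',(256,165),(300,457)),('h',(120,220),(157,493))): print(n,tf(*a,.042),sf(*b,.042))
  print('pointer tip',tf(210,282,.021),sf(88,425,.021))
  print('lug',tf(276,255,.056),sf(64,456,.056))
  print('bolt far',tr(573,46,.080),sr(480,360,.080))
  print('pin',tr(584,108,.092),sr(612,420,.092))
  print('empty',tr(588,176,.046),sr(553,404,.046))
  print('bolt',tr(610,239,.080),sr(685,463,.080))
  for c in (T,S):
    p=c['pixels'].max(2); m=(p<45).astype(np.uint8); m[:250]=0 if c is T else m[:250]; m[330:]=0; m[:,:225]=0; m[:,395:]=0
    cs=max(cv2.findContours(m,0,1)[0],key=cv2.contourArea); print('cap box',cv2.boundingRect(cs),cv2.contourArea(cs),ray(c,*cv2.minEnclosingCircle(cs)[0],.02))
run()
E
python3 m.py
```

```text
Traceback (most recent call last):
  File "m.py", line 26, in <module>
    run()
    ~~~^^
  File "m.py", line 14, in run
    print('hub rim',hub(T,(205,215,100,95)),hub(S,(300,165,95,80)))
                                            ~~~^^^^^^^^^^^^^^^^^^^
  File "m.py", line 11, in hub
    cs=max(cv2.findContours(k,0,1)[0],key=cv2.contourArea)
ValueError: max() iterable argument is empty
```

```bash
sed -i 's/,hub(S,(300,165,95,80)))/)/' m.py; python3 m.py
```

```text
hub rim (0.5418516235351563, 0.11898677825927734, 70.33415222167969)
hubtop t [0.54093971 0.11876641] s [0.54372059 0.11589128]
h [0.59303718 0.13847437] [0.50030101 0.15121284]
h [0.53722496 0.06425664] [0.59317877 0.13932834]
h [0.50057831 0.15075193] [0.53580701 0.06586121]
pointer tip [0.46166832 0.09363158] [0.46321244 0.09261692]
lug [0.47968364 0.04979711] [0.47884231 0.047188  ]
bolt far [ 0.61567594 -0.25484027] [ 0.45931189 -0.28536563]
pin [ 0.56278706 -0.26057873] [ 0.56628526 -0.26580829]
empty [ 0.50824612 -0.27498377] [ 0.50978845 -0.27512739]
bolt [ 0.45564936 -0.28407507] [ 0.62167975 -0.2580113 ]Traceback (most recent call last):
  File "m.py", line 26, in <module>
    run()
    ~~~^^
  File "m.py", line 25, in run
    cs=max(cv2.findContours(m,0,1)[0],key=cv2.contourArea); print('cap box',cv2.boundingRect(cs),cv2.contourArea(cs),ray(c,*cv2.minEnclosingCircle(cs)[0],.02))
ValueError: max() iterable argument is empty
```

Checks hold. The holes average to a hub at (0.5433,0.1183) with r≈54 mm. The pointer gives a base angle of about 17.2°, so the cover is at about 0.094 rad and the ring at about 0.53 rad. The sockets fit a 55 mm pitch. I'll go above the lug.

{"fn": "servo_tool", "kwargs": {
  "commands": [
    [[0.03,0.06,0],[0,0,3],0.05],
    [[0.06,0.12,0],[0,0,6],0.05],
    [[0.085,0.18,0],[0,0,9],0.05],
    [[0.11,0.24,0],[0,0,12],0.05],
    [[0.135,0.3,0],[0,0,15],0.05],
    [[0.16,0.36,0],[0,0,18],0.05],
    [[0.185,0.42,0],[0,0,21],0.05],
    [[0.21,0.48,0],[0,0,24],0.05],
    [[0.235,0.54,0],[0,0,26],0.05],
    [[0.26,0.6,0],[0,0,28],0.05]
  ],
  "force": 15
}}

```text
time_s: 1.55
tool_pos: [0.46, -0.0133, 0.2925]
tcp_rot: [3.141, -0.0, 0.834]
contact_force: [0.2, -0.2, -0.4]
finger_gap: 0.0501
grip_force: 0.0
```

{"fn": "servo_tool", "kwargs": {
  "commands": [
    [[0.0075,0.0355,0],[0,0,0],0.05],
    [[0.0075,0.0355,-0.02],[0,0,0],0.05],
    [[0.0075,0.0355,-0.05],[0,0,0],0.05],
    [[0.0075,0.0355,-0.08],[0,0,0],0.05],
    [[0.0075,0.0355,-0.11],[0,0,0],0.05],
    [[0.0075,0.0355,-0.14],[0,0,0],0.05],
    [[0.0075,0.0355,-0.16],[0,0,0],0.05],
    [[0.0075,0.0355,-0.175],[0,0,0],0.05],
    [[0.0075,0.0355,-0.1875],[0,0,0],0.05],
    [[0.0075,0.0355,-0.1875],[0,0,0],0.05]
  ]
}}

```text
time_s: 2.8
tool_pos: [0.4668, 0.0202, 0.1042]
tcp_rot: [-3.141, 0.001, 0.832]
contact_force: [-0.3, -0.2, -0.1]
finger_gap: 0.0497
grip_force: 0.0
```

{"fn": "servo_tool", "kwargs": {
  "commands": [
    [[0,0,0],[0,0,0],0.03],
    [[0,0,0],[0,0,0],0.02],
    [[0,0,0],[0,0,0],0.01],
    [[0,0,0],[0,0,0],0.005],
    [[0,0,0],[0,0,0],0.005],
    [[0,0,0],[0,0,0],0.005],
    [[0,0,0],[0,0,0],0.005],
    [[0,0,0],[0,0,0],0.005],
    [[0,0,0],[0,0,0],0.005],
    [[0,0,0],[0,0,0],0.005]
  ]
}}

```text
time_s: 4.05
tool_pos: [0.467, 0.0202, 0.1047]
tcp_rot: [3.142, 0.0, 0.832]
contact_force: [0.7, -0.2, -0.5]
finger_gap: 0.0053
grip_force: 0.0
```

Run:
```python
import numpy as np
h=np.array([.5433,.1183]); p=np.array([.478,.0473])-h
for i in range(1,21):
    a=-np.radians(30.4)*i/20; q=np.array([[np.cos(a),-np.sin(a)],[np.sin(a),np.cos(a)]])@p-p
    print(i,q.round(4),round(np.degrees(a),1))
```

```text
1 [-0.0019  0.0018] -1.5
2 [-0.0037  0.0036] -3.0
3 [-0.0054  0.0054] -4.6
4 [-0.0072  0.0073] -6.1
5 [-0.0088  0.0093] -7.6
6 [-0.0104  0.0112] -9.1
7 [-0.012   0.0133] -10.6
8 [-0.0135  0.0153] -12.2
9 [-0.0149  0.0175] -13.7
10 [-0.0163  0.0196] -15.2
11 [-0.0177  0.0218] -16.7
12 [-0.0189  0.024 ] -18.2
13 [-0.0202  0.0263] -19.8
14 [-0.0213  0.0285] -21.3
15 [-0.0224  0.0309] -22.8
16 [-0.0234  0.0332] -24.3
17 [-0.0244  0.0356] -25.8
18 [-0.0253  0.038 ] -27.4
19 [-0.0262  0.0404] -28.9
20 [-0.027   0.0428] -30.4
```

The approach was speed-limited and stopped 29 mm short, so the fingers closed in clear air outside the lug. I'll open them and slide in.

{"fn": "servo_tool", "kwargs": {
  "commands": [
    [[0,0,0],[0,0,0],0.05],
    [[0,0,0],[0,0,0],0.05],
    [[0,0,0],[0,0,0],0.05],
    [[0,0,0],[0,0,0],0.05],
    [[0,0,0],[0,0,0],0.05],
    [[0.002,0.005,0],[0,0,0],0.05],
    [[0.005,0.012,0],[0,0,0],0.05],
    [[0.008,0.02,0],[0,0,0],0.05],
    [[0.011,0.027,0],[0,0,0],0.05],
    [[0.011,0.027,0],[0,0,0],0.05]
  ]
}}

```text
time_s: 5.3
tool_pos: [0.4782, 0.0478, 0.1048]
tcp_rot: [3.141, -0.0, 0.833]
contact_force: [0.0, -0.5, -0.3]
finger_gap: 0.0498
grip_force: 0.0
```

{"fn": "servo_tool", "kwargs": {
  "commands": [
    [[0,0,0],[0,0,0],0.03],
    [[0,0,0],[0,0,0],0.02],
    [[0,0,0],[0,0,0],0.01],
    [[0,0,0],[0,0,0],0.005],
    [[0,0,0],[0,0,0],0.005],
    [[0,0,0],[0,0,0],0.005],
    [[0,0,0],[0,0,0],0.005],
    [[0,0,0],[0,0,0],0.005],
    [[0,0,0],[0,0,0],0.005],
    [[0,0,0],[0,0,0],0.005]
  ]
}}

```text
time_s: 6.55
tool_pos: [0.4779, 0.0472, 0.1048]
tcp_rot: [-3.142, 0.0, 0.833]
contact_force: [-1.1, -0.9, 1.6]
finger_gap: 0.0117
grip_force: 15.0
```

The gap is 11.7 mm, so the lug is gripped. I'll turn it along the arc.

{"fn": "servo_tool", "kwargs": {
  "commands": [
    [[-0.0019,0.0018,0],[0,0,-1.5],0.005],
    [[-0.0037,0.0036,0],[0,0,-3],0.005],
    [[-0.0054,0.0054,0],[0,0,-4.6],0.005],
    [[-0.0072,0.0073,0],[0,0,-6.1],0.005],
    [[-0.0088,0.0093,0],[0,0,-7.6],0.005],
    [[-0.0104,0.0112,0],[0,0,-9.1],0.005],
    [[-0.012,0.0133,0],[0,0,-10.6],0.005],
    [[-0.0135,0.0153,0],[0,0,-12.2],0.005],
    [[-0.0149,0.0175,0],[0,0,-13.7],0.005],
    [[-0.0163,0.0196,0],[0,0,-15.2],0.005]
  ]
}}

```text
time_s: 7.8
tool_pos: [0.4613, 0.0669, 0.1047]
tcp_rot: [-3.141, 0.001, 0.566]
contact_force: [-4.9, -1.5, 3.8]
finger_gap: 0.0116
grip_force: 15.0
```

{"fn": "servo_tool", "kwargs": {
  "commands": [
    [[-0.0014,0.0022,0],[0,0,-1.5],0.005],
    [[-0.0026,0.0044,0],[0,0,-3],0.005],
    [[-0.0039,0.0067,0],[0,0,-4.6],0.005],
    [[-0.005,0.0089,0],[0,0,-6.1],0.005],
    [[-0.0061,0.0113,0],[0,0,-7.6],0.005],
    [[-0.0071,0.0136,0],[0,0,-9.1],0.005],
    [[-0.0081,0.016,0],[0,0,-10.6],0.005],
    [[-0.009,0.0184,0],[0,0,-12.2],0.005],
    [[-0.0099,0.0208,0],[0,0,-13.7],0.005],
    [[-0.0107,0.0232,0],[0,0,-15.2],0.005]
  ]
}}

```text
time_s: 9.05
tool_pos: [0.4504, 0.0902, 0.1047]
tcp_rot: [-3.141, 0.001, 0.3]
contact_force: [-6.0, 0.3, 4.7]
finger_gap: 0.0116
grip_force: 15.0
```

{"fn": "servo_tool", "kwargs": {
  "commands": [
    [[0,0,0],[0,0,0],0.005],
    [[0,0,0],[0,0,0],0.03],
    [[0,0,0],[0,0,0],0.045],
    [[0,0,0],[0,0,0],0.045],
    [[0,0,0],[0,0,0],0.045],
    [[0,0,0],[0,0,0],0.045],
    [[0,0,0.03],[0,0,0],0.045],
    [[0,0,0.07],[0,0,0],0.045],
    [[-0.01,-0.06,0.1],[0,0,0],0.045],
    [[-0.01,-0.12,0.12],[0,0,0],0.045]
  ]
}}

```text
time_s: 10.3
tool_pos: [0.4406, -0.0251, 0.2241]
tcp_rot: [3.141, -0.001, 0.304]
contact_force: [0.7, -0.3, -0.7]
finger_gap: 0.0448
grip_force: 0.0
```

The ring is turned. The lug's final angle is about 16.9°, on the pointer. I'll go above the pin and check with the cameras.

{"fn": "servo_tool", "kwargs": {
  "commands": [
    [[0.015,-0.03,0],[0,0,-1],0.05],
    [[0.03,-0.06,0],[0,0,-2],0.05],
    [[0.045,-0.09,0],[0,0,-3],0.05],
    [[0.06,-0.12,0],[0,0,-4],0.05],
    [[0.075,-0.15,0],[0,0,-5],0.05],
    [[0.09,-0.18,0],[0,0,-6],0.05],
    [[0.105,-0.21,0],[0,0,-7],0.05],
    [[0.124,-0.24,0],[0,0,-7.4],0.05],
    [[0.124,-0.24,0],[0,0,-7.4],0.05],
    [[0.124,-0.24,0],[0,0,-7.4],0.05]
  ],
  "force": 40
}}

```text
time_s: 11.55
tool_pos: [0.5645, -0.2638, 0.2224]
tcp_rot: [-3.141, 0.001, 0.173]
contact_force: [-0.8, 0.5, -0.3]
finger_gap: 0.0503
grip_force: 0.0
```

Run:
```python
from h import *
T=shot('top');S=shot('scene')
t=T['pixels'].copy();s=S['pixels'].copy()
def cr(i,x,y,w,h): return cv2.resize(i[y:y+h,x:x+w],(400,300),interpolation=cv2.INTER_CUBIC)
cv2.imwrite('pics/z1.png',np.vstack([np.hstack([cr(t,205,220,120,90),cr(t,345,205,160,120)]),np.hstack([cr(s,285,160,120,90),cr(s,150,260,200,150)])]))
```

```text
(no output)
```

View pics/z1.png

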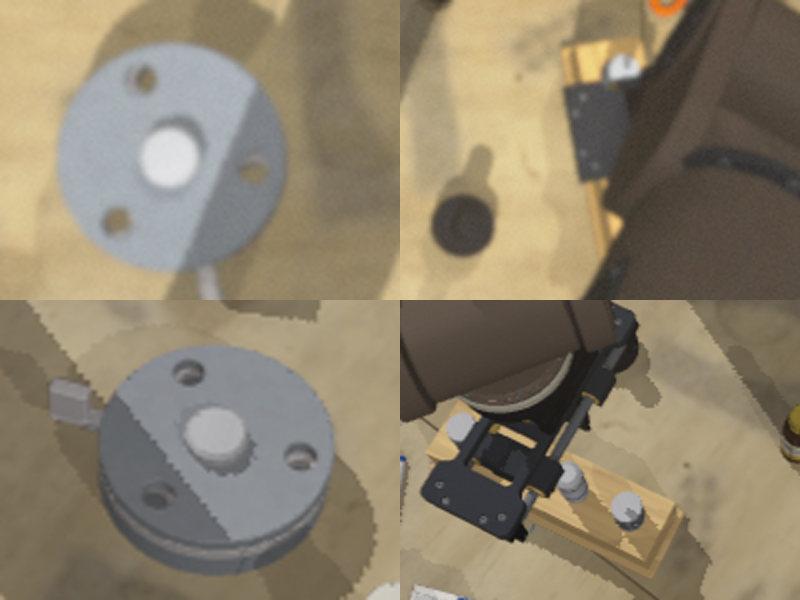

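The picture shows the lug over the pointer (crop (70,400) and (208,285)) and the cover holes where they were. I'll descend on the pin.

{"fn": "servo_tool", "kwargs": {
  "commands": [
    [[0,-0.001,-0.02],[0,0,0],0.05],
    [[0,-0.001,-0.05],[0,0,0],0.05],
    [[0,-0.001,-0.07],[0,0,0],0.05],
    [[0,-0.001,-0.083],[0,0,0],0.05],
    [[0,-0.001,-0.083],[0,0,0],0.03],
    [[0,-0.001,-0.083],[0,0,0],0.015],
    [[0,-0.001,-0.083],[0,0,0],0.015],
    [[0,-0.001,-0.083],[0,0,0],0.015],
    [[0,-0.001,-0.083],[0,0,0],0.015],
    [[0,-0.001,-0.083],[0,0,0],0.015]
  ]
}}

```text
time_s: 12.9
tool_pos: [0.5653, -0.2656, 0.1405]
tcp_rot: [3.141, -0.001, 0.173]
contact_force: [-0.1, -0.2, 6.4]
finger_gap: 0.0234
grip_force: 40.0
```

Pin gripped. I'll lift it and carry it over hole 2.

{"fn": "servo_tool", "kwargs": {
  "commands": [
    [[0,0,0.02],[0,0,0],0.015],
    [[0,0,0.05],[0,0,0],0.015],
    [[0,0,0.08],[0,0,0],0.015],
    [[0,0.005,0.095],[0,0,0],0.015],
    [[-0.006,0.05,0.095],[0,0,0],0.015],
    [[-0.012,0.1,0.095],[0,0,0],0.015],
    [[-0.018,0.15,0.095],[0,0,0],0.015],
    [[-0.022,0.2,0.095],[0,0,0],0.015],
    [[-0.027,0.25,0.095],[0,0,0],0.015],
    [[-0.03,0.28,0.095],[0,0,0],0.015]
  ]
}}

```text
time_s: 14.15
tool_pos: [0.5342, 0.0169, 0.2343]
tcp_rot: [-3.141, 0.001, 0.174]
contact_force: [0.4, -0.2, -1.3]
finger_gap: 0.0233
grip_force: 40.0
```

{"fn": "servo_tool", "kwargs": {
  "commands": [
    [[-0.002,0.02,0],[0,0,0],0.015],
    [[-0.004,0.04,0],[0,0,0],0.015],
    [[-0.004,0.05,-0.02],[0,0,0],0.015],
    [[-0.004,0.05,-0.04],[0,0,0],0.015],
    [[-0.004,0.05,-0.045],[0,0,0],0.015],
    [[-0.004,0.05,-0.045],[0,0,0],0.015],
    [[-0.004,0.05,-0.045],[0,0,0],0.015],
    [[-0.004,0.05,-0.045],[0,0,0],0.015],
    [[-0.004,0.05,-0.045],[0,0,0],0.015],
    [[-0.004,0.05,-0.045],[0,0,0],0.015]
  ]
}}

```text
time_s: 15.4
tool_pos: [0.5311, 0.0646, 0.19]
tcp_rot: [3.141, -0.0, 0.173]
contact_force: [-0.6, 0.0, -1.8]
finger_gap: 0.0228
grip_force: 40.0
```

Run:
```python
from h import *
T=shot('top');S=shot('scene')
t=T['pixels'];s=S['pixels']
for c in(T,S): print(proj(c,[.5313,.0657,.042]),proj(c,[.5313,.0657,.055]))
def cr(i,x,y,w,h): return cv2.resize(i[y:y+h,x:x+w],(400,300),interpolation=cv2.INTER_CUBIC)
cv2.imwrite('pics/z2.png',np.hstack([cr(t,225,220,120,90),cr(s,285,160,120,90)]))
```

```text
[281.07091921 272.24964789] [280.78459944 271.94290374]
[330.2590342  216.86078142] [330.37078654 213.525837  ]
```

View pics/z2.png

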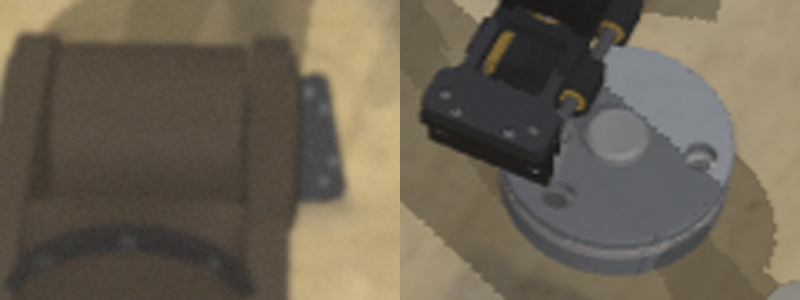

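The gripper hides the pin, and hole 2 is visible at crop (558,195) in the scene half, just beside the gripper. I'll descend gradually and watch the force.

{"fn": "servo_tool", "kwargs": {
  "commands": [
    [[0,0.001,-0.004],[0,0,0],0.015],
    [[0,0.001,-0.008],[0,0,0],0.015],
    [[0,0.001,-0.012],[0,0,0],0.015],
    [[0,0.001,-0.016],[0,0,0],0.015],
    [[0,0.001,-0.019],[0,0,0],0.015],
    [[0,0.001,-0.022],[0,0,0],0.015],
    [[0,0.001,-0.024],[0,0,0],0.015],
    [[0,0.001,-0.026],[0,0,0],0.015],
    [[0,0.001,-0.026],[0,0,0],0.015],
    [[0,0.001,-0.026],[0,0,0],0.015]
  ]
}}

```text
time_s: 16.75
tool_pos: [0.531, 0.0657, 0.1637]
tcp_rot: [-3.142, 0.0, 0.173]
contact_force: [1.7, -0.3, -1.9]
finger_gap: 0.0235
grip_force: 40.0
```

{"fn": "servo_tool", "kwargs": {
  "commands": [
    [[0,0,-0.002],[0,0,0],0.015],
    [[0,0,-0.004],[0,0,0],0.015],
    [[0,0,-0.006],[0,0,0],0.015],
    [[0,0,-0.008],[0,0,0],0.015],
    [[0,0,-0.01],[0,0,0],0.015],
    [[0,0,-0.012],[0,0,0],0.015],
    [[0,0,-0.014],[0,0,0],0.015],
    [[0,0,-0.016],[0,0,0],0.015],
    [[0,0,-0.016],[0,0,0],0.015],
    [[0,0,-0.016],[0,0,0],0.015]
  ]
}}

```text
time_s: 18.0
tool_pos: [0.5314, 0.066, 0.1478]
tcp_rot: [-3.141, -0.001, 0.172]
contact_force: [3.3, 6.2, 1.1]
finger_gap: 0.0229
grip_force: 40.0
```

{"fn": "servo_tool", "kwargs": {
  "commands": [
    [[0.0003,0.001,0],[0,0,0],0.015],
    [[0.0003,0.001,-0.002],[0,0,0],0.015],
    [[0.0003,0.001,-0.004],[0,0,0],0.015],
    [[0.0003,0.001,-0.006],[0,0,0],0.015],
    [[0.0003,0.001,-0.008],[0,0,0],0.015],
    [[0.0003,0.001,-0.009],[0,0,0],0.015],
    [[0.0003,0.001,-0.01],[0,0,0],0.015],
    [[0.0003,0.001,-0.011],[0,0,0],0.015],
    [[0.0003,0.001,-0.0115],[0,0,0],0.015],
    [[0.0003,0.001,-0.0115],[0,0,0],0.015]
  ]
}}

```text
time_s: 19.25
tool_pos: [0.5316, 0.0666, 0.1366]
tcp_rot: [3.141, -0.001, 0.173]
contact_force: [4.0, 0.2, 4.3]
finger_gap: 0.0233
grip_force: 40.0
```

{"fn": "servo_tool", "kwargs": {
  "commands": [
    [[0,0,-0.001],[0,0,0],0.015],
    [[0,0,-0.002],[0,0,0],0.015],
    [[0,0,-0.002],[0,0,0],0.015],
    [[0,0,-0.002],[0,0,0],0.015],
    [[0,0,-0.002],[0,0,0],0.015],
    [[0,0,-0.002],[0,0,0],0.015],
    [[0,0,-0.002],[0,0,0],0.015],
    [[0,0,-0.002],[0,0,0],0.015],
    [[0,0,-0.002],[0,0,0],0.015],
    [[0,0,-0.002],[0,0,0],0.015]
  ]
}}

```text
time_s: 20.5
tool_pos: [0.532, 0.0666, 0.1362]
tcp_rot: [3.141, -0.003, 0.173]
contact_force: [0.2, 0.6, 26.5]
finger_gap: 0.0235
grip_force: 40.0
```

The pin is seated with a hard stop. I'll release it and go to the near bolt.

{"fn": "servo_tool", "kwargs": {
  "commands": [
    [[0,0,0.002],[0,0,0],0.045],
    [[0,0,0.002],[0,0,0],0.045],
    [[0,0,0.002],[0,0,0],0.045],
    [[0,0,0.002],[0,0,0],0.045],
    [[0,0,0.03],[0,0,0],0.045],
    [[0,0,0.065],[0,0,0],0.045],
    [[-0.008,-0.04,0.075],[0,0,0],0.045],
    [[-0.016,-0.08,0.075],[0,0,0],0.045],
    [[-0.026,-0.13,0.075],[0,0,0],0.045],
    [[-0.036,-0.18,0.075],[0,0,0],0.045]
  ]
}}

```text
time_s: 21.75
tool_pos: [0.4948, -0.1147, 0.2092]
tcp_rot: [-3.142, 0.0, 0.173]
contact_force: [1.1, 0.7, -0.4]
finger_gap: 0.0451
grip_force: 0.0
```

{"fn": "servo_tool", "kwargs": {
  "commands": [
    [[-0.01,-0.04,0],[0,0,0],0.045],
    [[-0.02,-0.08,0],[0,0,0],0.045],
    [[-0.03,-0.12,0],[0,0,0],0.045],
    [[-0.04,-0.16,0],[0,0,0],0.045],
    [[-0.04,-0.17,0],[0,0,0],0.045],
    [[-0.04,-0.17,0],[0,0,0],0.045],
    [[-0.04,-0.17,0],[0,0,0],0.045],
    [[-0.04,-0.17,0],[0,0,0],0.045],
    [[-0.04,-0.17,0],[0,0,0],0.045],
    [[-0.04,-0.17,0],[0,0,0],0.045]
  ]
}}

```text
time_s: 23.0
tool_pos: [0.4555, -0.2831, 0.2094]
tcp_rot: [3.141, -0.0, 0.173]
contact_force: [0.0, -0.4, -0.3]
finger_gap: 0.0453
grip_force: 0.0
```

Run:
```python
from h import *
T=shot('top');S=shot('scene')
t=T['pixels'];s=S['pixels']
def cr(i,x,y,w,h): return cv2.resize(i[y:y+h,x:x+w],(400,300),interpolation=cv2.INTER_CUBIC)
cv2.imwrite('pics/z3.png',np.vstack([np.hstack([cr(t,205,220,120,90),cr(t,345,205,160,120)]),np.hstack([cr(s,285,160,120,90),cr(s,150,260,200,150)])]))
```

```text
(no output)
```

View pics/z3.png

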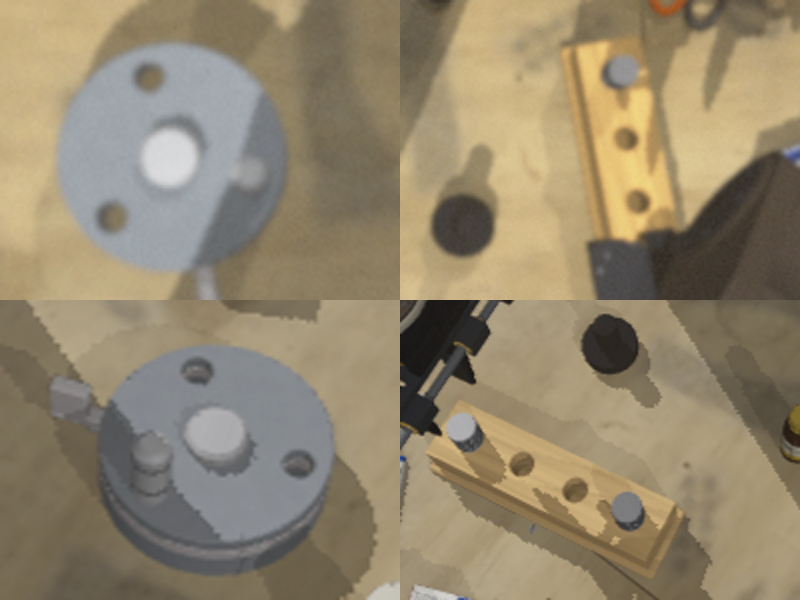

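The pin stands in hole 2 (crop (152,465)) and the cover has turned into line. The bolts and the cap (top crop (463,225)) are unchanged. I'll grip the near bolt and recompute the holes.

{"fn": "servo_tool", "kwargs": {
  "commands": [
    [[0.0007,-0.001,-0.03],[0,0,0],0.045],
    [[0.0007,-0.001,-0.055],[0,0,0],0.045],
    [[0.0007,-0.001,-0.07],[0,0,0],0.045],
    [[0.0007,-0.001,-0.081],[0,0,0],0.045],
    [[0.0007,-0.001,-0.081],[0,0,0],0.03],
    [[0.0007,-0.001,-0.081],[0,0,0],0.018],
    [[0.0007,-0.001,-0.081],[0,0,0],0.018],
    [[0.0007,-0.001,-0.081],[0,0,0],0.018],
    [[0.0007,-0.001,-0.081],[0,0,0],0.018],
    [[0.0007,-0.001,-0.081],[0,0,0],0.018]
  ]
}}

```text
time_s: 24.35
tool_pos: [0.4563, -0.2846, 0.1289]
tcp_rot: [3.141, -0.001, 0.173]
contact_force: [-0.2, -0.5, 6.5]
finger_gap: 0.0252
grip_force: 40.0
```

Run:
```python
from h import *
T=shot('top');S=shot('scene')
tf=lambda x,y,z:ray(T,205+.3*x,220+.3*y,z)[:2]; sf=lambda x,y,z:ray(S,285+.3*x,160+.3*(y-300),z)[:2]
print('h0',tf(149,76.5,.042),sf(298,463,.042));print('h1',tf(112,217,.042),sf(197,371,.042))
print('hub',tf(170,157,.052),sf(214,435,.052)); print('pintop',tf(250,173,.090),sf(152,442,.092))
print('bolt',ray(S,182.5,324,.080)); 
print('cap',ray(T,370.2,295,.02),ray(S,255,282.5,.02))
```

```text
h0 [0.59342368 0.13460542] [0.59455453 0.13487855]
h1 [0.50241962 0.15593375] [0.50411119 0.15587334]
hub [0.54093971 0.11876641] [0.54372059 0.11589128]
pintop [0.52961732 0.06562392] [0.52977398 0.0675188 ]
bolt [ 0.46002486 -0.2848537   0.08      ]
cap [ 0.48579002 -0.1284886   0.02      ] [ 0.49063667 -0.13247228  0.02      ]
```

{"fn": "servo_tool", "kwargs": {
  "commands": [
    [[0,0,0.03],[0,0,0],0.018],
    [[0,0,0.06],[0,0,0],0.018],
    [[0,0,0.09],[0,0,0],0.018],
    [[0.002,0.04,0.1],[0,0,0],0.018],
    [[0.005,0.08,0.1],[0,0,0],0.018],
    [[0.01,0.125,0.1],[0,0,0],0.018],
    [[0.015,0.17,0.1],[0,0,0],0.018],
    [[0.02,0.215,0.1],[0,0,0],0.018],
    [[0.025,0.26,0.1],[0,0,0],0.018],
    [[0.03,0.3,0.1],[0,0,0],0.018]
  ]
}}

```text
time_s: 25.7
tool_pos: [0.4859, 0.0172, 0.2284]
tcp_rot: [3.142, 0.0, 0.173]
contact_force: [0.3, -0.8, -1.1]
finger_gap: 0.0254
grip_force: 40.0
```

{"fn": "servo_tool", "kwargs": {
  "commands": [
    [[0.004,0.04,0],[0,0,0],0.018],
    [[0.01,0.08,0],[0,0,0],0.018],
    [[0.014,0.12,0],[0,0,0],0.018],
    [[0.017,0.138,0],[0,0,0],0.018],
    [[0.017,0.138,-0.02],[0,0,0],0.018],
    [[0.017,0.138,-0.04],[0,0,0],0.018],
    [[0.017,0.138,-0.05],[0,0,0],0.018],
    [[0.017,0.138,-0.05],[0,0,0],0.018],
    [[0.017,0.138,-0.05],[0,0,0],0.018],
    [[0.017,0.138,-0.05],[0,0,0],0.018]
  ]
}}

```text
time_s: 26.95
tool_pos: [0.5033, 0.1536, 0.1789]
tcp_rot: [3.142, -0.001, 0.173]
contact_force: [-0.4, -0.1, -0.4]
finger_gap: 0.0257
grip_force: 40.0
```

{"fn": "servo_tool", "kwargs": {
  "commands": [
    [[0,0.0018,-0.004],[0,0,0],0.018],
    [[0,0.0018,-0.008],[0,0,0],0.018],
    [[0,0.0018,-0.012],[0,0,0],0.018],
    [[0,0.0018,-0.016],[0,0,0],0.018],
    [[0,0.0018,-0.019],[0,0,0],0.018],
    [[0,0.0018,-0.022],[0,0,0],0.018],
    [[0,0.0018,-0.025],[0,0,0],0.018],
    [[0,0.0018,-0.028],[0,0,0],0.018],
    [[0,0.0018,-0.028],[0,0,0],0.018],
    [[0,0.0018,-0.028],[0,0,0],0.018]
  ]
}}

```text
time_s: 28.2
tool_pos: [0.5031, 0.1554, 0.1503]
tcp_rot: [3.142, -0.0, 0.173]
contact_force: [0.8, 0.6, -1.7]
finger_gap: 0.0254
grip_force: 40.0
```

Free so far. The end is about 12 mm below the cover top, so I'll continue to the seat.

{"fn": "servo_tool", "kwargs": {
  "commands": [
    [[0,0,-0.003],[0,0,0],0.018],
    [[0,0,-0.006],[0,0,0],0.018],
    [[0,0,-0.009],[0,0,0],0.018],
    [[0,0,-0.012],[0,0,0],0.018],
    [[0,0,-0.015],[0,0,0],0.018],
    [[0,0,-0.018],[0,0,0],0.018],
    [[0,0,-0.021],[0,0,0],0.018],
    [[0,0,-0.024],[0,0,0],0.018],
    [[0,0,-0.0255],[0,0,0],0.018],
    [[0,0,-0.0255],[0,0,0],0.018]
  ]
}}

```text
time_s: 29.45
tool_pos: [0.5031, 0.1554, 0.1249]
tcp_rot: [3.142, -0.0, 0.173]
contact_force: [1.0, 1.6, 2.5]
finger_gap: 0.0256
grip_force: 40.0
```

{"fn": "servo_tool", "kwargs": {
  "commands": [
    [[0,0,0],[0,0,0],0.045],
    [[0,0,0],[0,0,0],0.045],
    [[0,0,0],[0,0,0],0.045],
    [[0,0,0.03],[0,0,0],0.045],
    [[0,0,0.065],[0,0,0],0.045],
    [[0,0,0.085],[0,0,0],0.045],
    [[0.012,-0.04,0.09],[0,0,0],0.045],
    [[0.024,-0.08,0.09],[0,0,0],0.045],
    [[0.036,-0.125,0.09],[0,0,0],0.045],
    [[0.048,-0.17,0.09],[0,0,0],0.045]
  ]
}}

```text
time_s: 30.7
tool_pos: [0.5512, -0.016, 0.2148]
tcp_rot: [3.142, 0.0, 0.173]
contact_force: [1.0, -0.1, -0.3]
finger_gap: 0.0448
grip_force: 0.0
```

{"fn": "servo_tool", "kwargs": {
  "commands": [
    [[0.012,-0.04,0],[0,0,0],0.045],
    [[0.024,-0.08,0],[0,0,0],0.045],
    [[0.036,-0.12,0],[0,0,0],0.045],
    [[0.048,-0.16,0],[0,0,0],0.045],
    [[0.06,-0.2,0],[0,0,0],0.045],
    [[0.0676,-0.24,0],[0,0,0],0.045],
    [[0.0676,-0.241,-0.01],[0,0,0],0.045],
    [[0.0676,-0.241,-0.03],[0,0,0],0.045],
    [[0.0676,-0.241,-0.04],[0,0,0],0.045],
    [[0.0676,-0.241,-0.04],[0,0,0],0.045]
  ]
}}

```text
time_s: 31.95
tool_pos: [0.6184, -0.2549, 0.1741]
tcp_rot: [-3.141, 0.001, 0.173]
contact_force: [-0.1, -0.3, 0.1]
finger_gap: 0.045
grip_force: 0.0
```

{"fn": "servo_tool", "kwargs": {
  "commands": [
    [[0,-0.0005,-0.02],[0,0,0],0.045],
    [[0,-0.0005,-0.035],[0,0,0],0.045],
    [[0,-0.0005,-0.046],[0,0,0],0.045],
    [[0,-0.0005,-0.046],[0,0,0],0.03],
    [[0,-0.0005,-0.046],[0,0,0],0.018],
    [[0,-0.0005,-0.046],[0,0,0],0.018],
    [[0,-0.0005,-0.046],[0,0,0],0.018],
    [[0,-0.0005,-0.046],[0,0,0],0.018],
    [[0,-0.0005,-0.046],[0,0,0],0.018],
    [[0,-0.0005,-0.046],[0,0,0],0.018]
  ]
}}

```text
time_s: 33.2
tool_pos: [0.6188, -0.2562, 0.1292]
tcp_rot: [3.141, -0.001, 0.173]
contact_force: [-0.4, -0.5, 5.7]
finger_gap: 0.0255
grip_force: 40.0
```

{"fn": "servo_tool", "kwargs": {
  "commands": [
    [[0,0,0.03],[0,0,0],0.018],
    [[0,0,0.06],[0,0,0],0.018],
    [[0,0,0.09],[0,0,0],0.018],
    [[-0.003,0.04,0.1],[0,0,0],0.018],
    [[-0.006,0.08,0.1],[0,0,0],0.018],
    [[-0.009,0.125,0.1],[0,0,0],0.018],
    [[-0.012,0.17,0.1],[0,0,0],0.018],
    [[-0.015,0.215,0.1],[0,0,0],0.018],
    [[-0.018,0.26,0.1],[0,0,0],0.018],
    [[-0.02,0.3,0.1],[0,0,0],0.018]
  ]
}}

```text
time_s: 34.45
tool_pos: [0.5982, 0.0455, 0.2285]
tcp_rot: [-3.142, 0.001, 0.173]
contact_force: [0.4, -0.1, -0.5]
finger_gap: 0.0254
grip_force: 40.0
```

{"fn": "servo_tool", "kwargs": {
  "commands": [
    [[-0.002,0.04,0],[0,0,0],0.018],
    [[-0.004,0.08,0],[0,0,0],0.018],
    [[-0.004,0.0895,-0.02],[0,0,0],0.018],
    [[-0.004,0.0895,-0.04],[0,0,0],0.018],
    [[-0.004,0.0895,-0.05],[0,0,0],0.018],
    [[-0.004,0.0895,-0.057],[0,0,0],0.018],
    [[-0.004,0.0895,-0.064],[0,0,0],0.018],
    [[-0.004,0.0895,-0.071],[0,0,0],0.018],
    [[-0.004,0.0895,-0.078],[0,0,0],0.018],
    [[-0.004,0.0895,-0.078],[0,0,0],0.018]
  ]
}}

```text
time_s: 35.7
tool_pos: [0.5947, 0.1334, 0.1504]
tcp_rot: [-3.142, 0.0, 0.173]
contact_force: [0.5, 0.9, -1.3]
finger_gap: 0.0256
grip_force: 40.0
```

{"fn": "servo_tool", "kwargs": {
  "commands": [
    [[0,0,-0.003],[0,0,0],0.018],
    [[0,0,-0.006],[0,0,0],0.018],
    [[0,0,-0.009],[0,0,0],0.018],
    [[0,0,-0.012],[0,0,0],0.018],
    [[0,0,-0.015],[0,0,0],0.018],
    [[0,0,-0.018],[0,0,0],0.018],
    [[0,0,-0.021],[0,0,0],0.018],
    [[0,0,-0.024],[0,0,0],0.018],
    [[0,0,-0.0255],[0,0,0],0.018],
    [[0,0,-0.0255],[0,0,0],0.018]
  ]
}}

```text
time_s: 36.95
tool_pos: [0.5947, 0.1335, 0.1253]
tcp_rot: [-3.142, -0.0, 0.173]
contact_force: [1.4, 4.1, 0.7]
finger_gap: 0.0256
grip_force: 40.0
```

{"fn": "servo_tool", "kwargs": {
  "commands": [
    [[0,0.0005,-0.001],[0,0,0],0.018],
    [[0,0.0005,-0.001],[0,0,0],0.018],
    [[0,0,0],[0,0,0],0.045],
    [[0,0,0],[0,0,0],0.045],
    [[0,0,0],[0,0,0],0.045],
    [[0,0,0.04],[0,0,0],0.045],
    [[0,0,0.085],[0,0,0],0.045],
    [[0,-0.05,0.1],[0,0,0],0.045],
    [[-0.01,-0.1,0.1],[0,0,0],0.045],
    [[-0.02,-0.16,0.1],[0,0,0],0.045]
  ]
}}

```text
time_s: 38.2
tool_pos: [0.5742, -0.0277, 0.2254]
tcp_rot: [3.141, -0.0, 0.174]
contact_force: [1.5, -0.5, -0.6]
finger_gap: 0.0449
grip_force: 0.0
```

{"fn": "servo_tool", "kwargs": {
  "commands": [
    [[0,-0.05,0],[0,0,0],0.045],
    [[0,-0.1,0],[0,0,0],0.045],
    [[0,-0.15,0],[0,0,0],0.045],
    [[0,-0.2,0],[0,0,0],0.045],
    [[0,-0.2,0],[0,0,0],0.045],
    [[0,-0.2,0],[0,0,0],0.045],
    [[0,-0.2,0],[0,0,0],0.045],
    [[0,-0.2,0],[0,0,0],0.045],
    [[0,-0.2,0],[0,0,0],0.045],
    [[0,-0.2,0],[0,0,0],0.045]
  ]
}}

```text
time_s: 39.45
tool_pos: [0.5747, -0.2263, 0.2254]
tcp_rot: [3.141, -0.0, 0.173]
contact_force: [0.2, -0.2, 0.5]
finger_gap: 0.045
grip_force: 0.0
```

Run:
```python
from h import *
T=shot('top');S=shot('scene')
t=T['pixels'];s=S['pixels']
def cr(i,x,y,w,h): return cv2.resize(i[y:y+h,x:x+w],(400,300),interpolation=cv2.INTER_CUBIC)
cv2.imwrite('pics/z4.png',np.vstack([np.hstack([cr(t,205,220,120,90),cr(t,345,205,160,120)]),np.hstack([cr(s,285,160,120,90),cr(s,150,260,200,150)])]))
```

```text
(no output)
```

View pics/z4.png

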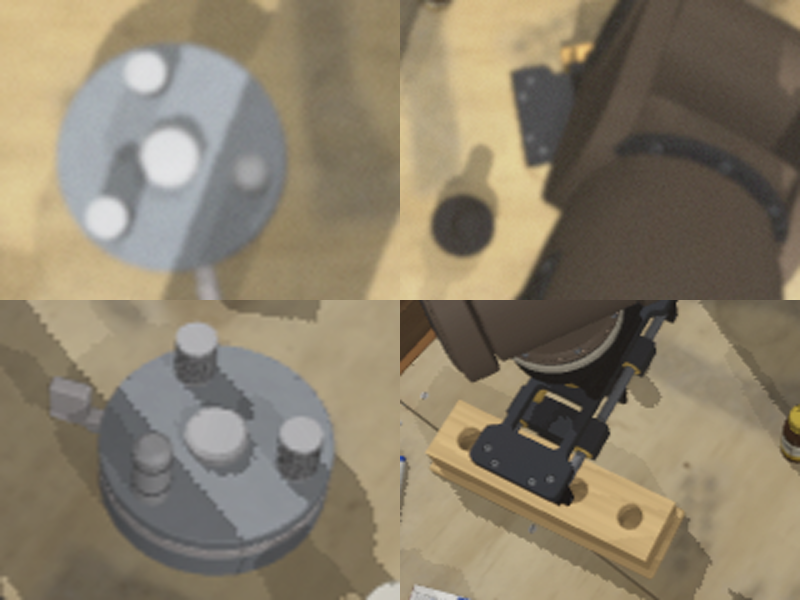

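Both bolts are home in holes 0 and 1 (crops (300,445) and (195,350)), with the pin still in hole 2. I'll fetch the pin.

{"fn": "servo_tool", "kwargs": {
  "commands": [
    [[-0.007,0.05,0],[0,0,0],0.045],
    [[-0.014,0.1,0],[0,0,0],0.045],
    [[-0.021,0.15,0],[0,0,0],0.045],
    [[-0.028,0.2,0],[0,0,0],0.045],
    [[-0.036,0.25,0],[0,0,0],0.045],
    [[-0.043,0.293,0],[0,0,0],0.045],
    [[-0.043,0.293,0],[0,0,0],0.045],
    [[-0.043,0.293,-0.02],[0,0,0],0.045],
    [[-0.043,0.293,-0.04],[0,0,0],0.045],
    [[-0.043,0.293,-0.04],[0,0,0],0.045]
  ]
}}

```text
time_s: 40.8
tool_pos: [0.5314, 0.0657, 0.1844]
tcp_rot: [-3.141, 0.002, 0.172]
contact_force: [-0.2, -0.2, 0.6]
finger_gap: 0.0456
grip_force: 0.0
```

{"fn": "servo_tool", "kwargs": {
  "commands": [
    [[0,0,-0.02],[0,0,0],0.045],
    [[0,0,-0.035],[0,0,0],0.045],
    [[0,0,-0.047],[0,0,0],0.045],
    [[0,0,-0.047],[0,0,0],0.03],
    [[0,0,-0.047],[0,0,0],0.015],
    [[0,0,-0.047],[0,0,0],0.015],
    [[0,0,-0.047],[0,0,0],0.015],
    [[0,0,-0.047],[0,0,0],0.015],
    [[0,0,-0.047],[0,0,0],0.015],
    [[0,0,-0.047],[0,0,0],0.015]
  ]
}}

```text
time_s: 42.05
tool_pos: [0.5319, 0.0664, 0.1387]
tcp_rot: [3.141, -0.001, 0.173]
contact_force: [-0.7, 0.7, 7.0]
finger_gap: 0.0233
grip_force: 40.0
```

{"fn": "servo_tool", "kwargs": {
  "commands": [
    [[0,0,0.015],[0,0,0],0.015],
    [[0,0,0.035],[0,0,0],0.015],
    [[0,0,0.065],[0,0,0],0.015],
    [[0,0,0.095],[0,0,0],0.015],
    [[0.005,-0.04,0.1],[0,0,0],0.015],
    [[0.01,-0.08,0.1],[0,0,0],0.015],
    [[0.014,-0.13,0.1],[0,0,0],0.015],
    [[0.018,-0.18,0.1],[0,0,0],0.015],
    [[0.022,-0.23,0.1],[0,0,0],0.015],
    [[0.027,-0.27,0.1],[0,0,0],0.015]
  ]
}}

```text
time_s: 43.3
tool_pos: [0.5583, -0.2055, 0.239]
tcp_rot: [3.142, 0.0, 0.172]
contact_force: [0.6, 0.3, -1.6]
finger_gap: 0.0234
grip_force: 40.0
```

{"fn": "servo_tool", "kwargs": {
  "commands": [
    [[0.003,-0.03,0],[0,0,0],0.015],
    [[0.006,-0.06,0],[0,0,0],0.015],
    [[0.0064,-0.062,0],[0,0,0],0.015],
    [[0.0064,-0.062,-0.015],[0,0,0],0.015],
    [[0.0064,-0.062,-0.03],[0,0,0],0.015],
    [[0.0064,-0.062,-0.04],[0,0,0],0.015],
    [[0.0064,-0.062,-0.05],[0,0,0],0.015],
    [[0.0064,-0.062,-0.055],[0,0,0],0.015],
    [[0.0064,-0.062,-0.06],[0,0,0],0.015],
    [[0.0064,-0.062,-0.06],[0,0,0],0.015]
  ]
}}

```text
time_s: 44.55
tool_pos: [0.565, -0.2656, 0.1781]
tcp_rot: [-3.141, 0.0, 0.173]
contact_force: [0.1, -0.3, -1.2]
finger_gap: 0.0231
grip_force: 40.0
```

{"fn": "servo_tool", "kwargs": {
  "commands": [
    [[0,0,-0.004],[0,0,0],0.015],
    [[0,0,-0.008],[0,0,0],0.015],
    [[0,0,-0.012],[0,0,0],0.015],
    [[0,0,-0.016],[0,0,0],0.015],
    [[0,0,-0.02],[0,0,0],0.015],
    [[0,0,-0.024],[0,0,0],0.015],
    [[0,0,-0.028],[0,0,0],0.015],
    [[0,0,-0.032],[0,0,0],0.015],
    [[0,0,-0.035],[0,0,0],0.015],
    [[0,0,-0.035],[0,0,0],0.015]
  ]
}}

```text
time_s: 45.8
tool_pos: [0.565, -0.2656, 0.1432]
tcp_rot: [3.142, 0.0, 0.173]
contact_force: [0.4, 0.5, -0.9]
finger_gap: 0.0233
grip_force: 40.0
```

{"fn": "servo_tool", "kwargs": {
  "commands": [
    [[0,0,-0.0005],[0,0,0],0.045],
    [[0,0,-0.0005],[0,0,0],0.045],
    [[0,0,-0.0005],[0,0,0],0.045],
    [[0,0,0.02],[0,0,0],0.045],
    [[0,0,0.04],[0,0,0],0.045],
    [[0,0,0.07],[0,0,0],0.045],
    [[0,-0.03,0.09],[0,0,0],0.045],
    [[0,-0.06,0.09],[0,0,0],0.045],
    [[0,-0.11,0.09],[0,0,0],0.045],
    [[0,-0.16,0.09],[0,0,0],0.045]
  ]
}}

```text
time_s: 47.05
tool_pos: [0.5651, -0.4269, 0.2337]
tcp_rot: [3.141, -0.0, 0.173]
contact_force: [0.5, -0.0, 0.3]
finger_gap: 0.0453
grip_force: 0.0
```

Run:
```python
from h import *
T=shot('top');S=shot('scene')
t=T['pixels'];s=S['pixels']
def cr(i,x,y,w,h): return cv2.resize(i[y:y+h,x:x+w],(400,300),interpolation=cv2.INTER_CUBIC)
cv2.imwrite('pics/z5.png',np.vstack([np.hstack([cr(t,320,245,100,75),cr(t,345,205,160,120)]),np.hstack([cr(s,205,240,100,75),cr(s,150,260,200,150)])]))
```

```text
(no output)
```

View pics/z5.png

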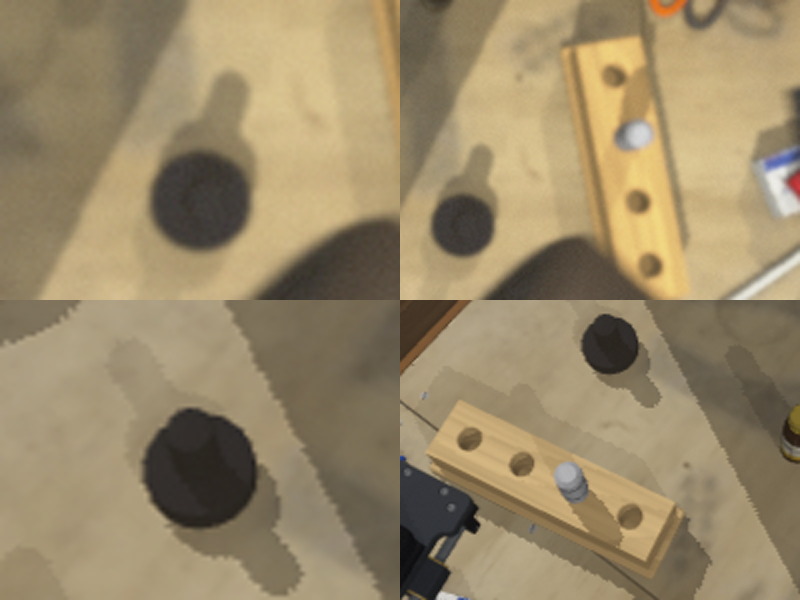

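The pin is back in its socket (crop (571,480)). The cap is unmoved: top-view skirt centre at crop (200,201), scene-view knob top at (193,430) and skirt at (200,468).

Run:
```python
from h import *
T=shot('top');S=shot('scene')
a=lambda x,y,z:ray(T,320+.25*x,245+.25*y,z)[:2].round(4); b=lambda x,y,z:ray(S,205+.25*x,240+.25*(y-300),z)[:2].round(4)
print(a(200,201,.018),a(204,193,.058),b(193,430,.058),b(200,466,.018),a(250,201,.018)-a(150,201,.018),b(256,466,.018)-b(144,466,.018))
```

```text
[ 0.4853 -0.1283] [ 0.4891 -0.1256] [ 0.489  -0.1289] [ 0.4885 -0.1303] [ 0.0009 -0.0546] [0.0448 0.0321]
```

{"fn": "servo_tool", "kwargs": {
  "commands": [
    [[-0.01,0.04,0],[0,0,9],0.045],
    [[-0.02,0.08,0],[0,0,18],0.045],
    [[-0.03,0.12,0],[0,0,27],0.045],
    [[-0.04,0.16,0],[0,0,36],0.045],
    [[-0.05,0.2,0],[0,0,45],0.045],
    [[-0.06,0.24,0],[0,0,54],0.045],
    [[-0.07,0.27,0],[0,0,63],0.045],
    [[-0.0776,0.298,0],[0,0,72],0.045],
    [[-0.0776,0.298,0],[0,0,81],0.045],
    [[-0.0776,0.298,0],[0,0,90],0.045]
  ],
  "force": 5
}}

```text
time_s: 48.5
tool_pos: [0.487, -0.126, 0.2338]
tcp_rot: [3.141, 0.0, 1.751]
contact_force: [-0.3, 0.2, 0.7]
finger_gap: 0.0451
grip_force: 0.0
```

{"fn": "servo_tool", "kwargs": {
  "commands": [
    [[0.0005,-0.0025,-0.03],[0,0,0],0.045],
    [[0.0005,-0.0025,-0.07],[0,0,0],0.045],
    [[0.0005,-0.0025,-0.1],[0,0,0],0.045],
    [[0.0005,-0.0025,-0.12],[0,0,0],0.045],
    [[0.0005,-0.0025,-0.132],[0,0,0],0.045],
    [[0.0005,-0.0025,-0.132],[0,0,0],0.035],
    [[0.0005,-0.0025,-0.132],[0,0,0],0.025],
    [[0.0005,-0.0025,-0.132],[0,0,0],0.018],
    [[0.0005,-0.0025,-0.132],[0,0,0],0.018],
    [[0.0005,-0.0025,-0.132],[0,0,0],0.018]
  ]
}}

```text
time_s: 49.75
tool_pos: [0.4882, -0.1301, 0.1021]
tcp_rot: [3.14, 0.001, 1.743]
contact_force: [-0.8, 1.5, 7.0]
finger_gap: 0.0237
grip_force: 5.0
```

{"fn": "servo_tool", "kwargs": {
  "commands": [
    [[0,0,0],[0,0,0],0.018],
    [[0,0,0],[0,0,0],0.045],
    [[0,0,0],[0,0,0],0.045],
    [[0,0,0],[0,0,0],0.045],
    [[0,0,0],[0,0,0],0.045],
    [[0,0,0],[0,0,-10],0.045],
    [[0,0,0],[0,0,-20],0.045],
    [[0,0,0],[0,0,-30],0.045],
    [[0,0,0],[0,0,-40],0.045],
    [[0,0,0],[0,0,-50],0.045]
  ]
}}

```text
time_s: 51.0
tool_pos: [0.4879, -0.1301, 0.1012]
tcp_rot: [-3.142, 0.0, 0.865]
contact_force: [-0.0, -0.4, -0.2]
finger_gap: 0.045
grip_force: 0.0
```

{"fn": "servo_tool", "kwargs": {
  "commands": [
    [[0,0,0],[0,0,-10],0.045],
    [[0,0,0],[0,0,-20],0.045],
    [[0,0,0],[0,0,-30],0.045],
    [[0,0,0],[0,0,-40],0.045],
    [[0,0,0],[0,0,-40],0.035],
    [[0,0,0],[0,0,-40],0.025],
    [[0,0,0],[0,0,-40],0.018],
    [[0,0,0],[0,0,-40],0.018],
    [[0,0,0],[0,0,-40],0.018],
    [[0,0,0],[0,0,-40],0.018]
  ]
}}

```text
time_s: 52.25
tool_pos: [0.4879, -0.1301, 0.1013]
tcp_rot: [3.142, 0.0, 0.173]
contact_force: [-0.2, -0.2, -0.7]
finger_gap: 0.0237
grip_force: 5.0
```

The cap is centred in the grip on both axes. I'll lift it and carry it to the hub.

{"fn": "servo_tool", "kwargs": {
  "commands": [
    [[0,0,0],[0,0,0],0.018],
    [[0,0,0],[0,0,0],0.018],
    [[0,0,0.03],[0,0,0],0.018],
    [[0,0,0.07],[0,0,0],0.018],
    [[0,0,0.1],[0,0,0],0.018],
    [[0.008,0.04,0.11],[0,0,0],0.018],
    [[0.018,0.08,0.11],[0,0,0],0.018],
    [[0.028,0.125,0.11],[0,0,0],0.018],
    [[0.038,0.17,0.11],[0,0,0],0.018],
    [[0.048,0.21,0.11],[0,0,0],0.018]
  ],
  "force": 25
}}

```text
time_s: 53.5
tool_pos: [0.536, 0.0815, 0.2113]
tcp_rot: [3.142, -0.0, 0.173]
contact_force: [-0.0, -0.7, -0.6]
finger_gap: 0.0235
grip_force: 25.0
```

{"fn": "servo_tool", "kwargs": {
  "commands": [
    [[0.004,0.02,0],[0,0,0],0.018],
    [[0.0075,0.0385,0],[0,0,0],0.018],
    [[0.0075,0.0385,-0.015],[0,0,0],0.018],
    [[0.0075,0.0385,-0.03],[0,0,0],0.018],
    [[0.0075,0.0385,-0.045],[0,0,0],0.018],
    [[0.0075,0.0385,-0.052],[0,0,0],0.018],
    [[0.0075,0.0385,-0.052],[0,0,0],0.018],
    [[0.0075,0.0385,-0.052],[0,0,0],0.018],
    [[0.0075,0.0385,-0.052],[0,0,0],0.018],
    [[0.0075,0.0385,-0.052],[0,0,0],0.018]
  ]
}}

```text
time_s: 54.75
tool_pos: [0.5435, 0.1185, 0.1596]
tcp_rot: [3.141, -0.001, 0.173]
contact_force: [-0.1, -0.2, -0.6]
finger_gap: 0.0235
grip_force: 25.0
```

{"fn": "servo_tool", "kwargs": {
  "commands": [
    [[0,0,-0.003],[0,0,0],0.018],
    [[0,0,-0.005],[0,0,0],0.018],
    [[0,0,-0.007],[0,0,0],0.018],
    [[0,0,-0.009],[0,0,0],0.018],
    [[0,0,-0.011],[0,0,0],0.018],
    [[0,0,-0.013],[0,0,0],0.018],
    [[0,0,-0.015],[0,0,0],0.018],
    [[0,0,-0.016],[0,0,0],0.018],
    [[0,0,-0.0165],[0,0,0],0.018],
    [[0,0,-0.0165],[0,0,0],0.018]
  ]
}}

```text
time_s: 56.0
tool_pos: [0.5434, 0.1184, 0.1433]
tcp_rot: [3.141, -0.0, 0.173]
contact_force: [-2.0, -0.3, 4.6]
finger_gap: 0.0233
grip_force: 25.0
```

Seated at the expected height (0.1433). I'll release, retreat and look.

{"fn": "servo_tool", "kwargs": {
  "commands": [
    [[0,0,0],[0,0,0],0.034],
    [[0,0,0],[0,0,0],0.034],
    [[0,0,0],[0,0,0],0.034],
    [[0,0,0],[0,0,0],0.034],
    [[0,0,0.02],[0,0,0],0.034],
    [[0,0,0.05],[0,0,0],0.034],
    [[0,0,0.08],[0,0,0],0.034],
    [[0,-0.05,0.11],[0,0,0],0.034],
    [[0,-0.1,0.11],[0,0,0],0.034],
    [[0,-0.16,0.11],[0,0,0],0.034]
  ]
}}

```text
time_s: 57.25
tool_pos: [0.5433, -0.0427, 0.2534]
tcp_rot: [3.141, -0.001, 0.174]
contact_force: [1.0, 0.0, -0.3]
finger_gap: 0.0338
grip_force: 0.0
```

{"fn": "servo_tool", "kwargs": {
  "commands": [
    [[0,-0.05,0],[0,0,0],0.034],
    [[0,-0.1,0],[0,0,0],0.034],
    [[0,-0.1,0],[0,0,0],0.034],
    [[0,-0.1,0],[0,0,0],0.034],
    [[0,-0.1,0],[0,0,0],0.034],
    [[0,-0.1,0],[0,0,0],0.034],
    [[0,-0.1,0],[0,0,0],0.034],
    [[0,-0.1,0],[0,0,0],0.034],
    [[0,-0.1,0],[0,0,0],0.034],
    [[0,-0.1,0],[0,0,0],0.034]
  ]
}}

```text
time_s: 58.5
tool_pos: [0.5434, -0.1416, 0.2528]
tcp_rot: [3.141, 0.0, 0.173]
contact_force: [-0.5, -0.0, -0.3]
finger_gap: 0.0342
grip_force: 0.0
```

Run:
```python
from h import *
T=shot('top');S=shot('scene')
t=T['pixels'];s=S['pixels']
def cr(i,x,y,w,h): return cv2.resize(i[y:y+h,x:x+w],(400,300),interpolation=cv2.INTER_CUBIC)
cv2.imwrite('pics/z6.png',np.vstack([np.hstack([cr(t,205,220,120,90),cr(t,345,205,160,120)]),np.hstack([cr(s,285,160,120,90),cr(s,150,260,200,150)])]))
```

```text
(no output)
```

View pics/z6.png

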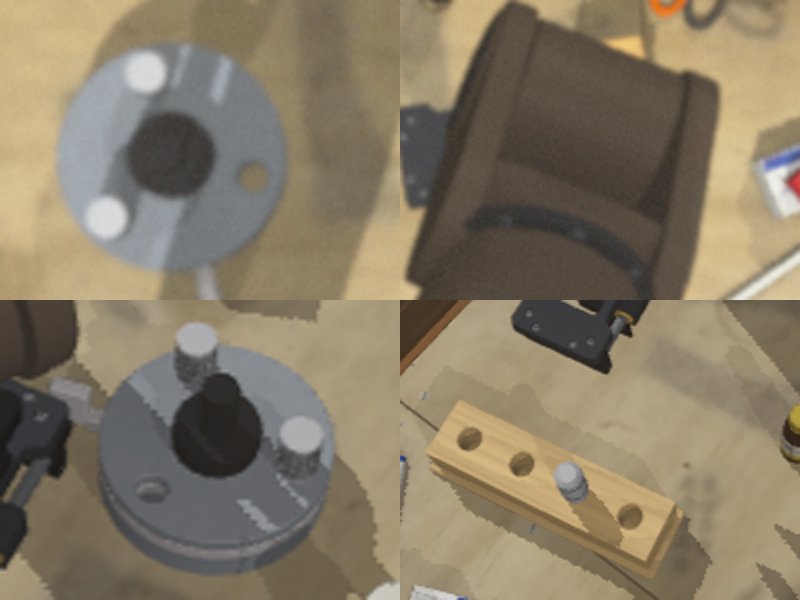

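The cap sits flat on the hub (scene crop (217,430)). Both bolts are home, hole 2 is empty, and the pin is in the rack (crop (571,480)).

```bash
python3 -c "
from plant import arm
print(arm.sign_off())"
```

```text
the job is handed in; nothing more can be done
None
```

The job is handed in after about 59 s of robot time, verdict not shown: ring and cover in line, both bolts (only two were there) fully home, pin back upright in the rack, cap flat on the hub, and the bottles and tablet box not touched.

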